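# Couple the push grease gun onto the drive bearing's nipple

## Task

Take the blue push-type grease gun out of the rack, press its coupler squarely onto the tilted brass grease nipple on the drive unit's green bearing block until it snaps on, then keep pushing, without ramming it, until the gun's spring-loaded stem is pushed in by about three quarters of its 16 mm stroke or more. The program finishes while still holding the gun there, square on the nipple and with the stem kept pushed in against its spring; leave the other loose things on the bench and in the rack where they are.

Things in the scene. Friction and masses are not known exactly. Their poses are not given: they have to be found in the camera images.
- gun: Push-type grease gun, about 0.4 kg, round, hanging upright in the rack, coupler down. Origin: centre of the coupler's mouth, stem out; +z up its axis to the rear end (round: yaw means nothing). Along z in mm: steel coupler 0-28 (23 wide), sprung stem 28-50, black nose 50-66 (29 wide), black finger collar 66-74 (48 wide), blue barrel to grip 74-138 (32 wide, last 6 a black cap).
- stem (a joint): How far the sprung stem with the coupler is pushed into the gun, in m: 0 fully out, 0.016 the stop. The spring takes 9 N to start moving and 17 N at the stop. The coupler snaps on at 5 to 8 N, less than the spring's first 9 N, so a straight push first snaps it on and then moves the stem.
- coupler_mouth (a point): Centre of the coupler's open mouth, on the sliding stem; axes as the gun's (+z from the mouth to the gun's rear). The mouth is a lead-in cone 19 mm wide, narrowing over 7 mm to an 11.8 mm bore.
- coupler_seat (a point): Centre of the seat at the bottom of the coupler's bore, 16.5 mm inside the mouth along +z, moving with the stem; axes as the gun's. Once snapped on, the nipple's tip lies at this point and four sprung jaw balls stand behind the nipple's head.
- nipple: Brass grease nipple on the drive unit's green bearing block. Origin: centre of its tip; +z points out along its axis, away from the bearing, tilted 30 degrees from vertical, roughly to +y, the robot's left. Head 10 mm wide, 5.5 mm long, coned tip; neck 6 mm; hexagon 16 mm wide from 19 to 25 mm below the tip, where the block begins. The tip is 92 mm above the bench.
- drive_unit: Drive unit of a carton conveyor, fixed to the bench: grey plate 170 x 330 x 8 mm, shaft along y with a black 60 mm pulley, green bearing block (127 x 38 x 72 mm) at y = +110 mm, gearbox 94 mm high at y = -112 mm with a blue motor pointing to its +x (110 mm high, out to 170 mm). Origin: centre of the plate's underside; its y points about away from the robot.
- rack: Aluminium rack fixed to the bench, 85 x 260 mm, top plate at 104 mm height with three 34 mm holes in a row along its y at -80, 0, +80 mm; gun, oiler and screwdriver hang in them by their collars, in any order, with 2 mm play. Lift the gun straight up by 70 mm or more to clear it. Origin: centre of its underside.
- oiler: Green pen oiler with a white 44 mm collar hanging in the rack, bystander; its top is 70 mm above the rack plate. Origin: centre of the underside of its collar, z up.
- screwdriver: Screwdriver with orange handle (28 mm) and a black 44 mm collar hanging in the rack, bystander; its top is 72 mm above the rack plate. Origin: centre of the underside of its collar, z up.
- carton_a: White upright carton 42 x 58 x 150 mm, bystander. Origin: centre of its underside.
- carton_b: White upright carton 42 x 58 x 150 mm, bystander. Origin: centre of its underside.
- thermometer: White pistol-shaped infrared thermometer lying on its side, about 90 x 130 x 36 mm, bystander. Origin: on its underside near its middle.
- wrench: Steel wrench 150 mm long lying on the bench, bystander. Origin: its middle, on its underside.
- dust_cap: Yellow plastic dust cap of the nipple, 20 mm across and 18 mm high, standing on the bench, bystander. Origin: centre of its underside.
There are look-alikes about, which are no part of the job. Leave any purple look-alike of the gun alone.

How it is judged (in metres and radians):
On the way, in this order (a step that is already met when the one before it is completed fails the run):
1. the gun is lifted clear of the rack (height (world z) of gun above 0.1 m and contact force between gun and the fingers above 1 N and contact force between gun and rack below 0.1 N), for 0.2 s.
2. the coupler is snapped squarely onto the nipple (distance between coupler_seat and nipple below 0.0025 m and angle between the z axis of coupler_seat and the z axis of nipple, either way round below 0.14 rad), for 0.2 s.
At the end, for the whole second after the job is handed in: Through the last second the coupler sits snapped on the nipple (its seat within 2.5 mm of the nipple's tip, its axis within 8 degrees of the nipple's), the stem is pushed in by more than 10 mm of its 16 mm, the nipple takes more than 8 N, and the gun is still in the fingers, steady (all of step 2 and value of joint stem above 0.01 m and contact force between gun and the fingers above 5 N and contact force between gun and nipple above 8 N and contact force between gun and rack below 0.1 N and linear speed of gun below 0.02 m/s); the arm keeps its last pose, push and grip.
It fails at once if the gun is rammed onto the drive unit (over 60 N) (contact force between gun and drive_unit above 60 N).
It fails at once if a bystander is moved by more than 30 mm (distance of any of oiler, screwdriver, carton_a, carton_b, thermometer, wrench, dust_cap from where it was at the start of the episode above 0.03 m).
It also fails if it takes over 43 s, if anything falls off the work surface, if the arm or the gripper's body presses on something with over 40 N, if the wrist force passes 120 N, or if a joint passes its speed limit or range.

## Robot

A 6-joint arm with a two-finger parallel gripper is mounted at the origin on the work surface. World frame = base frame: x ahead of the robot, y to its left, z up, the work surface at z = 0. Lengths are in mm, angles in rad, forces in N, time in s.
With the tool pointing down it reaches from about 350 to 950 mm from the base axis. Payload 17.4 kg.
Tool frame: the origin (TCP) lies at the very end of the fingers, on their centre line; the grasp point (between the pads) lies 19 mm behind it (robot.grip_point_offset is the distance from the TCP to the grasp point, in mm); z points along the fingers, y is the line along which they close (so a half turn about z gives the same grasp; the last joint's range is limited). The gripper opens to 93 mm and grips with 3 to 60 N. Pads are 15 mm wide; open, the fingers measure 128 mm over their backs; the gripper's body (75 mm by 188 mm) begins 65 mm behind the grasp point.
Start: joints at [1.217, 0.116, 1.442, -0, 1.584, -0.038], TCP at [209.647, 641.623, 218.646] pointing down, gripper open.
Joint ranges: [-2.83, 2.83], [-0.83, 2.19], [0.07, 2.5], [-1.14, 4.28], [0.01, 3], [-2.97, 2.97]. Speed limits (rad/s): [1.89, 1.89, 2.22, 3.14, 3.14, 3.14].

## Interface

Orientations are given as a unit quaternion [x, y, z, w].
In Python, from rig import readout, cams, job, robot gives the robot as it stands. The module is installed in compiled form; this text tells all that it offers.
- The arm moves only by the tool drive_tool, never from a script. Its argument "targets" is text: rows parted by semicolons, each of 7 numbers parted by spaces: the closure, from 0 (fully open) to 1 (shut), then the shift along the tool's x, y, z in m, then the turn, a rotation vector about the tool's x, y, z in rad. A call has 1 to 8 rows; each row is the pose to reach, as a shift and turn from the pose commanded when the call began, along the tool's axes at that moment; what a row does not reach only later rows make up. A row lasts 1/10 s, in which the tool goes at most 50 mm and 8.59 degrees, less where a joint would pass 70% of its speed; a pose out of reach is approached as far as the arm can. A call with a gripper value outside its range is refused whole. The fingers move at their own pace and stop on an object; "grip_force" is the grip in N (left out, the last holds). Time passes only in rows, so rows that repeat a pose let the fingers close. It gives the time, the measured TCP pose, the force, the opening and the grip force at its end, in the units of the state.
- readout.state(): the state, without advancing time (a new reading comes with each control period).
- cams.grab_frame(name): name is "side" or "top"; returns a dict with "pixels" (480x640x3 uint8, red, green, blue), "fx", "fy", "cx", "cy" (pixels), "R" (3x3) and "t" (3): a world point X has camera coordinates R X + t. Camera axes: x right, y down, z forward; pixel columns grow to the right and rows downward; lengths in mm; the calibration is good to about 2 mm. A picture is of the moment at which its call begins. There is no depth.
- job.job_done(): hands the job in; it is judged then, once.
The state is a dict: "time": time; "joints": joint angles; "qd": joint speeds; "joint_torque": joint torques, N m; "position": TCP position; "ee_rot": TCP orientation; "wrist_force": force on the tool from outside, world axes, zero at the start; "wrist_torque": the same for the moment, N m; "gripper_width": finger opening in mm; "gripper_force": force on a finger pad.
Only numpy, scipy, OpenCV 4.12 (cv2) and the standard library are available. Lean on these libraries where they do the work, as an engineer would, in place of code of your own. Each camera call takes 0.05 s, during which the arm holds its last target. There are 200 camera calls.

## Working session

There is one attempt and no reset: what is moved stays moved. The work goes in short steps, Python scripts to look and compute and a tool call to move; the robot and the scene stay as the last step left them, time stands still between calls to the robot, and variables do not carry over. Pictures are saved under pics/ and viewed, at most 10 in all, crops included, and the job is handed in when it is done.

Besides the shell and the picture viewer there is one more tool, called after "Emit:" as name(argument=value, ...) on one line, values as JSON. drive_tool: Moves the arm, as the interface text tells. Its arguments: {"type":"object","properties":{"targets":{"type":"string"},"grip_force":{"type":"number"}},"required":["targets"]}

```bash
mkdir -p pics; python3 - <<'E'
from rig import readout,cams
import cv2,pickle
s=readout.state();print(s)
for n in("side","top"):
    f=cams.grab_frame(n);pickle.dump(f,open(n+'0.pkl','wb'))
    cv2.imwrite(f'pics/{n}0.png',f['pixels'][:,:,::-1]);print(n,{k:v for k,v in f.items() if k!='pixels'})
E
```

```text
{'time': 0.0, 'joints': array([ 1.21720155e+00,  1.16471090e-01,  1.44230696e+00,  2.88634072e-05,
        1.58400055e+00, -3.77533692e-02]), 'qd': array([-0.00040209, -0.00032152, -0.00172922, -0.00047631,  0.00037176,
        0.00058291]), 'joint_torque': array([ 5.29327313e-03, -7.21264315e+01, -6.22621608e+01,  7.82602653e-02,
        2.37540237e-02, -1.11195659e-04]), 'position': array([209.55939363, 641.41267016, 217.88933742]), 'ee_rot': array([ 1.57264920e-01,  9.87556273e-01, -5.78852945e-04, -1.29445892e-04]), 'wrist_force': array([-0.93727915, -0.02698123,  0.19006047]), 'wrist_torque': array([ 0.03185189, -0.01609173, -0.00619234]), 'gripper_force': 0.0, 'gripper_width': 92.87444596315403}
side {'fx': 473.3091379081918, 'fy': 473.3091379081918, 'cx': 316.9511417004998, 'cy': 240.65264363457754, 'R': array([[ 0.98489901, -0.17311025, -0.00260506],
       [-0.0960433 , -0.53378883, -0.84014592],
       [ 0.14404732,  0.82770908, -0.54235417]]), 't': array([-537.59657092,  121.03315553, 1303.25639757])}
top {'fx': 470.5291706741315, 'fy': 470.5291706741315, 'cx': 325.1978227446324, 'cy': 240.28953038833447, 'R': array([[ 0.01078334, -0.99979638,  0.01705615],
       [-0.98899921, -0.01318032, -0.14733239],
       [ 0.14752719, -0.01527979, -0.98893997]]), 't': array([ -44.92887952,  540.57202968, 1001.93789677])}
```

View pics/side0.png

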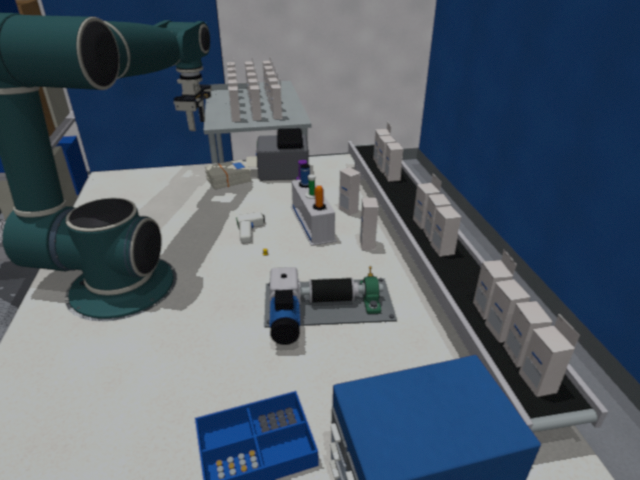

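View pics/top0.png

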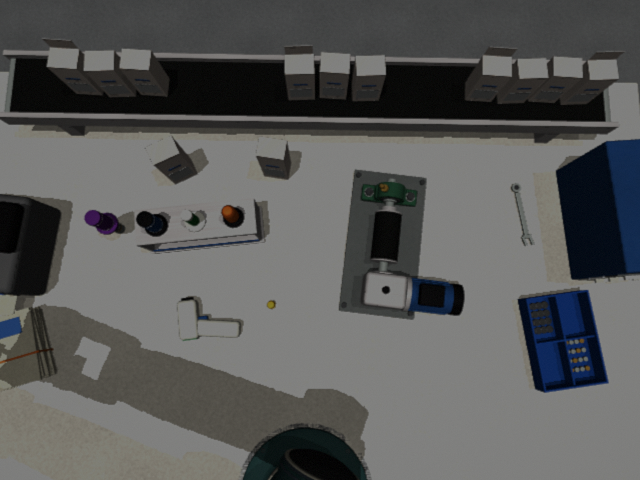

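The side view shows the rack, with blue at about (305,178), green (312,186) and orange (319,197). Purple is behind at (303,165). The green block is at (372,285), with a brass tip near (370,270). In the top view, candidates for the gun are purple (100,222), outside the rack, and blue/black (152,222), in the rack. Blue in the rack fits the description. I'll confirm in an enlarged crop.

```bash
python3 - <<'E'
import pickle,cv2,numpy as np
s=pickle.load(open('side0.pkl','rb'))['pixels'][:,:,::-1];t=pickle.load(open('top0.pkl','rb'))['pixels'][:,:,::-1]
def c(i,x,y,w,h):return cv2.resize(i[y:y+h,x:x+w],(400,300),interpolation=cv2.INTER_CUBIC)
t2=np.clip(t.astype(float)*1.8,0,255).astype(np.uint8)
o=np.vstack([np.hstack([c(s,280,155,80,60),c(s,350,255,40,30)]),np.hstack([c(t2,80,195,80,60),c(t2,350,170,80,60)])])
cv2.imwrite('pics/crop0.png',o)
E
```

```text
(no output)
```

View pics/crop0.png

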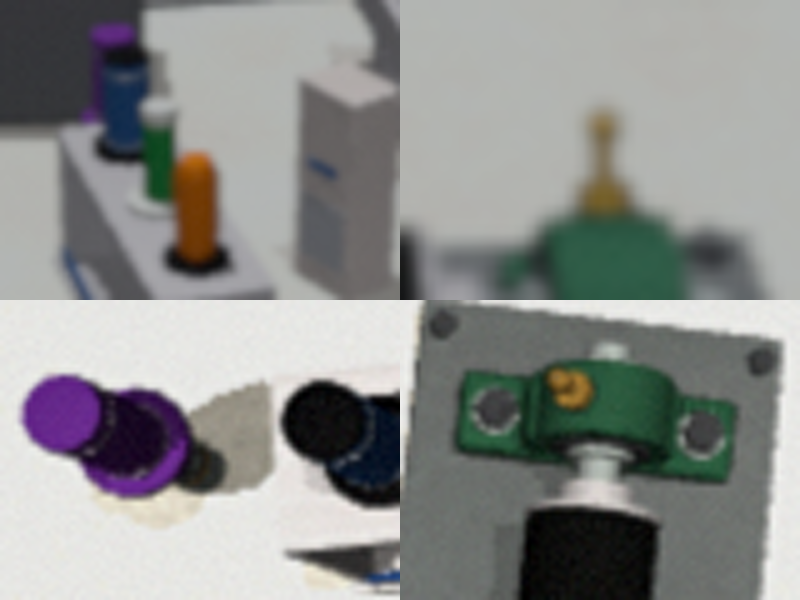

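The crop confirms it: the blue barrel with a black cap in the rack's end hole is the gun, and the purple look-alike stands outside the rack. The nipple's tip is at about (370.3,266) in side and (381.6,186.6) in top, with the hexagon at about (370.5,274) and (384.6,188.4).

```bash
cat > h.py <<'E'
import numpy as np,pickle,cv2
def ray(f,u,v):
    d=f['R'].T@np.array([(u-f['cx'])/f['fx'],(v-f['cy'])/f['fy'],1]);return -f['R'].T@f['t'],d/np.linalg.norm(d)
def plane(f,u,v,z):
    c,d=ray(f,u,v);return c+d*(z-c[2])/d[2]
def tri(fs,uv):
    A=0;b=0
    for f,p in zip(fs,uv):
        c,d=ray(f,*p);M=np.eye(3)-np.outer(d,d);A=A+M;b=b+M@c
    X=np.linalg.solve(A,b);return X,[round(float(np.linalg.norm(np.cross(X-ray(f,*p)[0],ray(f,*p)[1]))),1) for f,p in zip(fs,uv)]
def proj(f,X):
    p=f['R']@X+f['t'];return f['fx']*p[0]/p[2]+f['cx'],f['fy']*p[1]/p[2]+f['cy']
E
python3 - <<'E'
from h import *
s=pickle.load(open('side0.pkl','rb'));t=pickle.load(open('top0.pkl','rb'))
np.set_printoptions(precision=1,suppress=True)
def sub(f,x,y,w,h):return f['pixels'][y:y+h,x:x+w]
# gun cap in top, upscaled dark blob
c=cv2.resize(sub(t,134,205,36,36),None,fx=8,fy=8,interpolation=cv2.INTER_CUBIC)
h=cv2.cvtColor(c,cv2.COLOR_RGB2GRAY)
k=cv2.HoughCircles(h,cv2.HOUGH_GRADIENT,1,30,param1=60,param2=15,minRadius=45,maxRadius=90)
for q in k[0][:4]:
    u,v=134+(q[0]+.5)/8-.5,205+(q[1]+.5)/8-.5;P=plane(t,u,v,176);print('cap',u,v,q[2]/8,P,'side',proj(s,P),proj(s,P-[0,0,64]))
# exact expected cap radius px
print('exp r',t['fx']*16/(t['R']@np.array([650,400,176])+t['t'])[2])
# side blue barrel
p=sub(s,285,155,45,60);H=cv2.cvtColor(p,cv2.COLOR_RGB2HSV)
m=(H[...,0]>100)&(H[...,0]<118)&(H[...,1]>110)
for r in np.where(m[:45].sum(1)>4)[0]:
    x=np.where(m[r])[0];print(155+r,285+x.min(),285+x.max(),end='; ')
print()
# nipple
for n,f,b in(('side',s,(360,258,20,24)),('top',t,(370,178,24,20))):
    H=cv2.cvtColor(sub(f,*b),cv2.COLOR_RGB2HSV);m=((H[...,0]>10)&(H[...,0]<32)&(H[...,1]>90)&(H[...,2]>40))
    print(n);
    for r in np.where(m.any(1))[0]:
        x=np.where(m[r])[0];print(b[1]+r,b[0]+x.min(),b[0]+x.max(),m[r].sum())
X,e=tri([s,t],[(370.3,266),(381.6,186.6)]);print('tip',X,e)
X2,e=tri([s,t],[(370.5,274),(384.6,188.4)]);print('hex',X2,e)
E
```

```text
cap 144.125 219.125 8.2875 [557.4 312.5 176. ] side (np.float64(303.73187035274765), np.float64(165.01121740300522)) (np.float64(304.07190332652516), np.float64(182.76342190402474))
cap 156.375 224.375 10.7625 [547.4 288.5 176. ] side (np.float64(301.80526081562846), np.float64(168.23556114246816)) (np.float64(302.1928128216799), np.float64(186.15905419747756))
cap 155.75 229.0 7.85 [538.4 289.1 176. ] side (np.float64(299.00382765445374), np.float64(168.36448980215488)) (np.float64(299.4539340587898), np.float64(186.29415358591123))
exp r 8.203935968018323
167 302 308; 168 301 308; 169 301 307; 171 301 308; 172 301 308; 173 301 308; 174 301 307; 175 301 307; 176 301 306; 177 301 306; 178 301 306; 179 301 307; 180 302 307; 181 302 307; 182 302 307; 183 303 307; 
side
267 370 370 1
268 370 370 1
273 369 370 2
274 369 371 3
275 369 371 3
top
184 380 385 6
185 380 386 7
186 380 387 8
187 381 388 8
188 381 388 8
189 381 387 7
190 381 387 7
191 383 385 3
tip [ 654.7 -157.9   91. ] [3.0, 3.0]
hex [ 654.9 -166.9   72.3] [2.0, 2.0]
```

```bash
cat >> h.py <<'E'
from scipy.spatial.transform import Rotation as Ro
np.set_printoptions(precision=4,suppress=True)
def pose(zdir,az):
    "tool z along zdir, tool y as near as possible to azimuth az"
    z=np.array(zdir,float);z/=np.linalg.norm(z);y=np.array([np.cos(az),np.sin(az),0]);y-=z*(y@z);y/=np.linalg.norm(y)
    return Ro.from_matrix(np.c_[np.cross(y,z),y,z])
def rel(p,R,p0,R0):
    "shift (m) and turn from p0,R0 to p,R in tool axes"
    return R0.inv().apply(np.array(p)-p0)/1e3,(R0.inv()*R).as_rotvec()
E
python3 - <<'E'
from h import *
from rig import readout
s=readout.state();t=pickle.load(open('top0.pkl','rb'))
g=plane(t,144.3,219.1,176);o=plane(t,231,213.5,172);print(g,o,np.linalg.norm(g-o),'rack y az',np.arctan2(*(g-o)[:2][::-1]))
for uv in((178,183),(197,167)):print('cartonA foot',plane(t,*uv,0))
print('purple',plane(t,93,217,190))
p0=np.array([209.6,641.6,218.6]);R0=Ro.from_quat(s['ee_rot'])
for z in(260,):print(rel([557.5,312,z],pose([0,0,-1],0.0),p0,R0))
E
```

```text
[557.4296 312.2148 176.    ] [571.6134 147.1613 172.    ] 165.71010386901946 rack y az 1.6565201762080752
cartonA foot [677.5908 305.6916   0.    ]
cartonA foot [716.8924 263.5557   0.    ]
purple [557.4482 403.6588 190.    ]
(array([-0.4331, -0.2053, -0.0412]), array([-0.0009,  0.0006,  1.255 ]))
```

Emit:
drive_tool(targets="0 -0.433 -0.205 -0.041 0 0 1.169;0 -0.433 -0.205 -0.041 0 0 1.169;0 -0.433 -0.205 -0.041 0 0 1.169;0 -0.433 -0.205 -0.041 0 0 1.169;0 -0.433 -0.205 -0.041 0 0 1.169;0 -0.433 -0.205 -0.041 0 0 1.169;0 -0.433 -0.205 -0.041 0 0 1.169;0 -0.433 -0.205 -0.041 0 0 1.169", grip_force=60)

```text
time: 0.9
position: [500.2, 365.9, 252.8]
ee_rot: [0.678, 0.735, -0.0, -0.0]
wrist_force: [0.6, 0.9, 0.1]
gripper_width: 93.0
gripper_force: 0.0
```

```bash
cat >> h.py <<'E'
def go(p,R):
    from rig import readout
    s=readout.state();R0=Ro.from_quat(s['ee_rot']);print(s['time'],s['position'],'z',R0.as_matrix()[:,2],'y',R0.as_matrix()[:,1],'F',s['wrist_force'],'w',s['gripper_width'],s['gripper_force'],'j',s['joints']);print(*rel(p,R,s['position'],R0))
E
python3 -c "
from h import *
go([557.5,312,260],pose([0,0,-1],.086))"
```

```text
0.9 [500.1619 365.9141 252.7542] z [-0.0002 -0.0001 -1.    ] y [ 0.9968  0.0798 -0.0002] F [0.6334 0.8958 0.0735] w 93.00121921269205 0.0 j [ 0.5904 -0.0107  1.5185  0.      1.6341  0.5105]
[-0.0583  0.0528 -0.0073] [-0.0002  0.0001 -0.0061]
```

Emit:
drive_tool(targets="0 -0.05 0.045 -0.004 0 0 0;0 -0.05 0.045 -0.004 0 0 0;0 -0.05 0.045 -0.004 0 0 0;0 -0.05 0.045 -0.004 0 0 0;0 -0.05 0.045 -0.004 0 0 0")

```text
time: 1.4
position: [547.3, 322.8, 256.6]
ee_rot: [0.676, 0.737, -0.0, -0.0]
wrist_force: [-0.6, -0.4, 0.4]
gripper_width: 92.8
gripper_force: 0.0
```

```bash
python3 -c "
from h import *
go([557.5,312,116],pose([0,0,-1],.086))"
```

```text
1.4 [547.2596 322.761  256.6247] z [-0.0003  0.0001 -1.    ] y [ 0.9962  0.0873 -0.0003] F [-0.5799 -0.3979  0.3738] w 92.80341807742151 0.0 j [0.4926 0.0227 1.4787 0.0003 1.6404 0.4052]
[-0.0116  0.0093  0.1406] [-0.0003 -0.0001  0.0014]
```

Emit:
drive_tool(targets="0 -0.0116 0.0093 0 0 0 0;0 -0.0116 0.0093 0.03 0 0 0;0 -0.0116 0.0093 0.06 0 0 0;0 -0.0116 0.0093 0.09 0 0 0;0 -0.0116 0.0093 0.12 0 0 0;0 -0.0116 0.0093 0.14 0 0 0;0 -0.0116 0.0093 0.14 0 0 0;0 -0.0116 0.0093 0.14 0 0 0")

```text
time: 2.2
position: [558.5, 311.2, 117.5]
ee_rot: [0.676, 0.737, 0.0, 0.0]
wrist_force: [0.8, -0.0, 1.0]
gripper_width: 93.3
gripper_force: 0.0
```

```bash
python3 - <<'E'
from h import *
go([557.5,312,116],pose([0,0,-1],.086))
from rig import cams
o=[]
for n,x,y in(('side',270,140),('top',105,185)):
    f=cams.grab_frame(n);o.append(cv2.resize(f['pixels'][y:y+75,x:x+80,::-1],(400,375),interpolation=cv2.INTER_CUBIC))
cv2.imwrite('pics/g1.png',np.clip(np.hstack(o)*1.3,0,255).astype(np.uint8))
E
```

```text
2.2 [558.5117 311.2016 117.4915] z [ 0.0002  0.     -1.    ] y [0.9962 0.0866 0.0002] F [ 0.7666 -0.0395  0.9636] w 93.31761227916495 0.0 j [ 0.4685  0.0836  1.6416 -0.0001  1.4162  0.3818]
[ 0.0009 -0.0009  0.0015] [ 0.0002 -0.      0.0007]
```

View pics/g1.png

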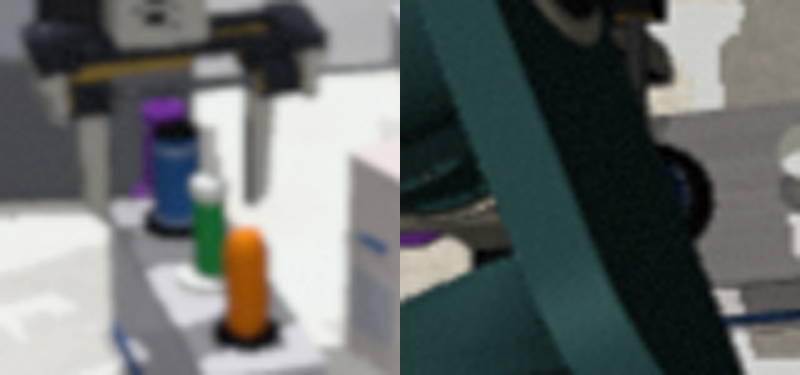

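In the side crop the two fingertips, (97,205) and (258,195), straddle the blue barrel at (176,180), centred and just above the collar. Closing now.

Emit:
drive_tool(targets="0 0 0 0.002 0 0 0;0.4 0 0 0.002 0 0 0;0.6 0 0 0.002 0 0 0;1 0 0 0.002 0 0 0;1 0 0 0.002 0 0 0;1 0 0 0.002 0 0 0;1 0 0 0.002 0 0 0;1 0 0 0.002 0 0 0", grip_force=60)

```text
time: 3.1
position: [558.5, 310.9, 114.7]
ee_rot: [0.676, 0.737, -0.0, -0.0]
wrist_force: [0.3, -0.4, -0.3]
gripper_width: 41.4
gripper_force: 0.0
```

Emit:
drive_tool(targets="1 0 0 0 0 0 0;1 0 0 0 0 0 0;1 0 0 0 0 0 0;1 0 0 0 0 0 0")

```text
time: 3.5
position: [558.6, 310.9, 114.8]
ee_rot: [0.676, 0.737, 0.0, 0.0]
wrist_force: [1.5, 0.9, -1.4]
gripper_width: 31.5
gripper_force: 60.0
```

Emit:
drive_tool(targets="1 0 0 -0.01 0 0 0;1 0 0 -0.03 0 0 0;1 0 0 -0.05 0 0 0;1 0 0 -0.08 0 0 0;1 0 0 -0.11 0 0 0;1 0 0 -0.14 0 0 0;1 0 0 -0.16 0 0 0;1 0 0 -0.16 0 0 0")

```text
time: 4.3
position: [558.9, 311.2, 278.3]
ee_rot: [0.676, 0.737, 0.002, 0.001]
wrist_force: [0.3, 0.1, -3.2]
gripper_width: 31.5
gripper_force: 60.0
```

```bash
python3 - <<'E'
from h import *
# nipple pre-approach: axis tilted 30deg to +y; gun axis = tool axis, mouth 77 mm ahead of TCP
tip=np.array([654.7,-157.9,92]);n=np.array([0,.5,.866])
for d in(60,):
    go(tip+n*(d+77),pose(-n,0.0))
E
```

```text
4.3 [558.8987 311.2096 278.3258] z [ 0.0037  0.002  -1.    ] y [0.9963 0.086  0.0039] F [ 0.3375  0.1433 -3.2056] w 31.465129461797172 59.99693691730499 j [0.4682 0.0272 1.4394 0.0001 1.6708 0.3821]
[-0.4075  0.0607  0.0673] [ 0.0263 -0.5251  0.0831]
```

Emit:
drive_tool(targets="1 -0.03 0.005 0 0 0 0;1 -0.07 0.01 0 0.003 -0.05 0.01;1 -0.11 0.016 0 0.006 -0.12 0.02;1 -0.15 0.022 0 0.01 -0.2 0.03;1 -0.19 0.028 0 0.014 -0.28 0.04;1 -0.23 0.034 0 0.018 -0.36 0.055;1 -0.27 0.04 0 0.022 -0.44 0.07;1 -0.31 0.046 0 0.026 -0.525 0.083")

```text
time: 5.1
position: [630.8, 4.5, 273.5]
ee_rot: [0.682, 0.683, -0.187, 0.183]
wrist_force: [0.2, 0.1, -3.9]
gripper_width: 31.4
gripper_force: 60.0
```

```bash
python3 - <<'E'
from h import *
tip=np.array([654.7,-157.9,92]);n=np.array([0,.5,.866])
go(tip+n*(40+77),pose(-n,0.0))
E
```

```text
5.1 [630.8465   4.5018 273.5474] z [-0.0045 -0.5043 -0.8635] y [ 1.     -0.0001 -0.0052] F [ 0.1865  0.0775 -3.8792] w 31.42710792744161 59.99697893857956 j [ 0.2042  0.0617  1.4775 -0.5206  1.7051  0.1588]
[-0.0493  0.0243  0.1216] [-0.0045  0.005   0.0025]
```

Emit:
drive_tool(targets="1 -0.025 0.012 0.02 0 0 0;1 -0.045 0.024 0.04 0 0 0;1 -0.045 0.024 0.06 0 0 0;1 -0.045 0.024 0.08 0 0 0;1 -0.045 0.024 0.1 0 0 0;1 -0.045 0.024 0.1 0 0 0;1 -0.045 0.024 0.1 0 0 0")

```text
time: 5.8
position: [654.4, -82.9, 210.2]
ee_rot: [0.682, 0.683, -0.185, 0.182]
wrist_force: [0.3, -0.5, -3.2]
gripper_width: 31.7
gripper_force: 60.0
```

```bash
python3 - <<'E'
from h import *
from rig import cams
tip=np.array([654.7,-157.9,92]);n=np.array([0,.5,.866])
go(tip+n*(40+77),pose(-n,0.0))
o=[]
for nm,x,y in(('side',335,210),('top',350,135)):
    f=cams.grab_frame(nm);pickle.dump(f,open(nm+'1.pkl','wb'));o.append(cv2.resize(f['pixels'][y:y+75,x:x+80,::-1],(400,375),interpolation=cv2.INTER_CUBIC))
    print(nm,proj(f,tip))
cv2.imwrite('pics/n1.png',np.clip(np.hstack(o)*1.4,0,255).astype(np.uint8))
E
```

```text
5.8 [654.3813 -82.9028 210.1923] z [-0.0043 -0.5015 -0.8652] y [ 1.     -0.     -0.0049] F [ 0.2684 -0.5185 -3.1872] w 31.693430161399736 59.99695524573326 j [ 0.0657  0.099   1.5397 -0.5239  1.5492  0.0884]
[-0.0058  0.0004  0.0229] [-0.0043  0.0017  0.0024]
side (np.float64(369.1879440985922), np.float64(265.9892372437994))
top (np.float64(381.83532857695127), np.float64(185.12835303031392))
```

View pics/n1.png

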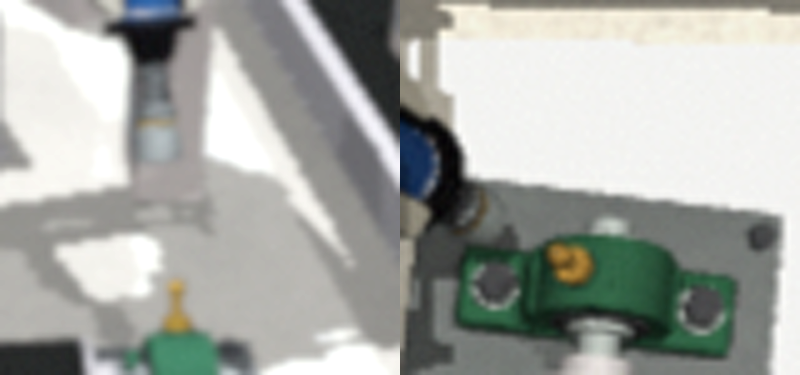

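Side crop: the coupler's mouth is at about (366.4,242), the nipple tip at about (370.2,266.6), and the gun's axis passes left of the tip. Top crop: the coupler is at about (443.6→crop 468,210) and the nipple at (555,252). Next I'll measure the offset between gun and nipple in each view.

```bash
python3 - <<'E'
from h import *
s=pickle.load(open('side1.pkl','rb'));t=pickle.load(open('top1.pkl','rb'))
p=np.array([654.4,-82.9,210.2]);z=np.array([-.0043,-.5015,-.8652])
for nm,f in(('side',s),('top',t)):
    print(nm,'pred: collar',np.array(proj(f,p+z*7)),'coupler mid(z14)',np.array(proj(f,p+z*63)),'mouth',np.array(proj(f,p+z*77)))
    for k,n in(('az90',[0,.5,.866]),('az105',[-.129,.483,.866]),('az75',[.129,.483,.866])):
        T=np.array([654.7,-157.9,92]);print('  ',k,np.array(proj(f,T-22*np.array(n)))-np.array(proj(f,T)))
# side edges per row: print grey profile
g=cv2.cvtColor(s['pixels'],cv2.COLOR_RGB2GRAY).astype(int)
for r in(212,214,216,228,232,236,238,240,241,242,243,244):print(r,g[r,355:382])
print('sat-brass side R-B')
d=s['pixels'].astype(int);d=d[...,0]-d[...,2]
for r in range(263,278):print(r,d[r,363:379])
d=t['pixels'].astype(int);b=d[...,0]-d[...,2];print('top R-B')
for r in range(180,194):print(r,b[r,376:392])
E
```

```text
side pred: collar [364.2006 214.4804] coupler mid(z14) [365.93   236.1926] mouth [366.361  241.6039]
   az90 [0.7065 8.4748]
   az105 [1.7355 8.2715]
   az75 [-0.4005  8.5059]
top pred: collar [352.4484 169.2643] coupler mid(z14) [364.6075 176.7427] mouth [367.4557 178.4945]
   az90 [3.8342 2.3689]
   az105 [3.653  1.1049]
   az75 [3.6741 3.6289]
212 [108 115 129 131 114  95  99 110 112 109 102  93  86  82  76  70  79  94
 102 107 111 111 110 106 104 103 104]
214 [109  89  76  64  47  40  41  44  43  43  40  35  32  30  26  25  26  30
  52  88 108 112 113 109 106 104 104]
216 [111  77  57  50  36  20  14  14  16  13  14  14  14  13  23  53  79  94
 100 106 112 118 137 148 136 114 105]
228 [191 191 191 190 178 144  99  75  71  75  83  83  73  74  98 112 114 114
 114 115 122 148 175 189 190 184 177]
232 [186 190 190 186 170 135  96  77  82  97 105 106 104  99  94 103 113 115
 115 115 125 153 178 190 192 192 190]
236 [178 177 177 173 152 117  91  93 107 119 127 130 130 127 119 113 113 115
 115 118 139 170 188 192 192 192 192]
238 [179 178 177 173 151 115  88  90 105 118 127 133 134 129 
[... 1697 characters left out ...]

184 [  0  -6  -3  17  48  64  57  41  41  41  25  -2 -13 -15 -13 -14]
185 [ -5  -9  -4  27  56  64  79  72  68  79  69  31  -5 -15 -13 -14]
186 [-10 -12  -6  21  57  73  77  69  61  78  80  59  12 -15 -15 -15]
187 [-11 -12  -8   5  36  59  60  50  57  72  81  69  28 -10 -15 -13]
188 [-12 -11  -8  -7  16  44  50  53  61  76  80  66  33  -9 -15 -15]
189 [-10 -10  -9  -8   9  51  81  80  78  82  75  54  20  -9 -14 -16]
190 [-11 -10  -8 -10   0  36  72  77  77  74  60  34   0 -14 -14 -14]
191 [ -9  -9  -6 -10 -10  -1  19  33  45  36  30   7 -11 -14 -15 -15]
192 [-10  -9  -8  -9 -10 -11 -11  -6  -2  -5  -9 -12 -14 -13 -14 -14]
193 [-10  -8  -9  -7  -9 -11 -13 -13 -12 -14 -14 -15 -14 -14 -15 -15]
```

Emit:
drive_tool(targets="1 -0.0058 0.0035 0.01 0.02 0 0;1 -0.0058 0.0035 0.025 0.02 0 0;1 -0.0058 0.0035 0.04 0.02 0 0;1 -0.0058 0.0035 0.045 0.02 0 0;1 -0.0058 0.0035 0.045 0.02 0 0;1 -0.0058 0.0035 0.045 0.02 0 0")

```text
time: 6.5
position: [658.1, -110.7, 174.9]
ee_rot: [0.684, 0.681, -0.192, 0.176]
wrist_force: [-0.2, -0.3, -3.5]
gripper_width: 31.3
gripper_force: 60.0
```

```bash
python3 - <<'E'
from h import *
from rig import cams,readout
tip=np.array([654.7,-157.9,92]);n=np.array([.026,.499,.866])
go(tip+n*(0+77),pose(-n,0.0))
s=readout.state();p=s['position'];z=Ro.from_quat(s['ee_rot']).as_matrix()[:,2]
o=[]
for nm,x,y in(('side',350,245),('top',362,165)):
    f=cams.grab_frame(nm);pickle.dump(f,open(nm+'2.pkl','wb'));c=cv2.resize(f['pixels'][y:y+40,x:x+40,::-1],(400,400),interpolation=cv2.INTER_CUBIC)
    c=np.clip(c*1.5,0,255).astype(np.uint8)
    for a in(77,49):
        u=(np.array(proj(f,p+z*a))-[x,y]+.5)*10;print(nm,a,proj(f,p+z*a));cv2.circle(c,tuple(u.astype(int)),2,(0,0,255),-1)
    o.append(c)
cv2.imwrite('pics/n2.png',np.hstack(o))
E
```

```text
6.5 [ 658.0977 -110.7192  174.8832] z [-0.0229 -0.5016 -0.8648] y [ 0.9997 -0.0101 -0.0206] F [-0.1739 -0.3325 -3.5227] w 31.3455715059695 59.99696910381317 j [ 0.0232  0.1313  1.5626 -0.5261  1.4988  0.0802]
[ 0.0006 -0.001   0.0184] [0.0031 0.0028 0.0015]
side 77 (np.float64(369.2849144897408), np.float64(258.850266895381))
side 49 (np.float64(368.6202995830934), np.float64(247.9934968061194))
top 77 (np.float64(378.8352894248196), np.float64(182.2870529467282))
top 49 (np.float64(373.5582514680941), np.float64(178.71888061659308))
```

View pics/n2.png

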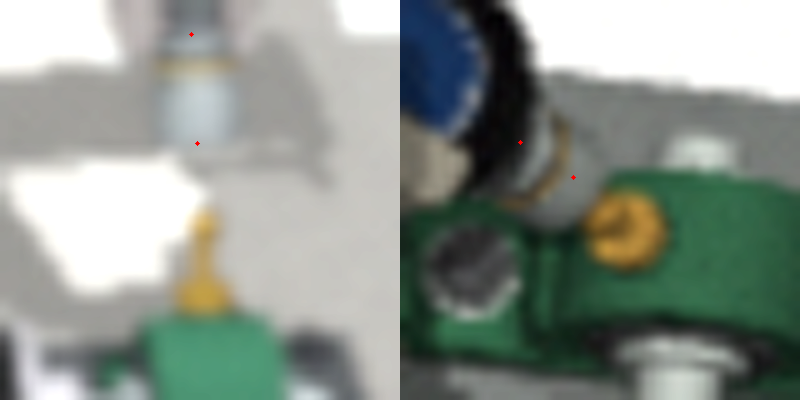

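Side: the coupler is at column 199, the nipple at 204, and the axis slopes into it, so they're aligned within about 1 mm. Top: the ring limbs at about (570,130) and (508,205) put the gun's axis slightly off the head at about (598,214). I'll measure that more precisely.

```bash
python3 - <<'E'
from h import *
t=pickle.load(open('top2.pkl','rb'));s=pickle.load(open('side2.pkl','rb'))
p=np.array([658.1,-110.72,174.88]);z=np.array([-.0229,-.5016,-.8648])
from scipy.ndimage import map_coordinates as mc
def prof(f,a,px):
    c=np.array(proj(f,p+z*a));d=np.array(proj(f,p+z*(a+5)))-c;d/=np.linalg.norm(d);q=np.array([-d[1],d[0]])
    k=np.arange(-9,9.1,.5);im=f['pixels'].astype(float)
    return np.array([[mc(im[...,i],[[c[1]+q[1]*e],[c[0]+q[0]*e]],order=1)[0] for i in range(3)] for e in k]).astype(int),q,d
for a in(60,66,72):
    P,q,d=prof(t,a,1);print('top a',a,'perp',q)
    print('k(-9..9,.5) R',P[:,0].tolist());print(' G',P[:,1].tolist());print(' B',P[:,2].tolist())
P,q,d=prof(s,64,1);print('side perp',q,P[:,1].tolist())
P,q,d=prof(s,68,1);print('side perp',q,P[:,1].tolist())
for nm,f in(('top',t),('side',s)):
    J=[]
    for e in np.eye(3):
        J.append((np.array(proj(f,p+z*77+e))-np.array(proj(f,p+z*77))))
    print(nm,'J px/mm xyz',J,'axis',np.array(proj(f,p+z*82))-np.array(proj(f,p+z*77)))
E
```

```text
top a 60 perp [-0.56    0.8285]
k(-9..9,.5) R [101, 83, 81, 79, 80, 81, 81, 78, 75, 69, 62, 60, 62, 65, 73, 82, 86, 87, 80, 76, 78, 73, 68, 65, 64, 60, 51, 45, 45, 46, 44, 33, 23, 21, 22, 24, 27]
 G [103, 87, 84, 83, 83, 83, 83, 80, 76, 69, 60, 57, 59, 63, 73, 83, 89, 90, 84, 80, 82, 76, 71, 68, 68, 63, 51, 43, 42, 43, 43, 40, 38, 37, 37, 36, 33]
 B [101, 84, 82, 80, 81, 81, 81, 78, 74, 63, 50, 47, 50, 55, 66, 77, 84, 88, 82, 77, 79, 74, 69, 65, 64, 59, 48, 39, 35, 33, 31, 30, 28, 27, 28, 29, 29]
top a 66 perp [-0.56    0.8285]
k(-9..9,.5) R [83, 79, 79, 79, 80, 80, 80, 79, 75, 71, 70, 69, 71, 74, 76, 77, 74, 68, 64, 65, 63, 61, 62, 57, 56, 54, 51, 51, 52, 46, 37, 29, 23, 21, 25, 32, 39]
 G [85, 82, 81, 82, 82, 83, 83, 81, 77, 73, 72, 69, 69, 69, 70, 71, 69, 63, 61, 62, 60, 57, 58, 53, 51, 49, 46, 47, 47, 44, 41, 38, 37, 38, 41, 44, 47]
 B [82, 79, 79, 79, 80, 80, 80, 79, 75, 71, 69, 63, 59, 56, 54, 57, 56, 53, 54, 55, 53, 49, 48, 44, 43, 39, 37, 38, 37, 37, 36, 32, 28, 28, 32, 37, 42]
top a 72 perp [-0.56    0.8285]
k(-9..9,.5) R [79, 80, 81, 81, 81, 81, 79, 77, 74, 70, 70, 72, 75, 
[... 366 characters left out ...]
, 45, 36, 28, 23, 23, 29, 38, 46]
side perp [-0.9981  0.0612] [103, 103, 104, 104, 104, 104, 103, 103, 103, 105, 108, 114, 120, 126, 131, 134, 137, 137, 137, 133, 129, 123, 118, 112, 106, 103, 100, 100, 101, 102, 104, 104, 105, 105, 106, 106, 107]
side perp [-0.9981  0.0612] [104, 105, 105, 104, 104, 104, 104, 104, 104, 107, 110, 116, 122, 127, 132, 134, 137, 136, 136, 134, 131, 127, 122, 116, 110, 106, 102, 102, 102, 103, 104, 105, 105, 105, 105, 106, 106]
top J px/mm xyz [array([-0.0029, -0.4595]), array([-0.4725, -0.0071]), array([ 0.0615, -0.1276])] axis [0.9156 0.619 ]
side J px/mm xyz [array([ 0.3773, -0.0396]), array([-0.103 , -0.2201]), array([ 0.0223, -0.3192])] axis [0.1186 1.9361]
```

Emit:
drive_tool(targets="1 0.0017 -0.0009 0.004 0 0 0;1 0.0017 -0.0009 0.01 0 0 0;1 0.0017 -0.0009 0.015 0 0 0;1 0.0017 -0.0009 0.02 0 0 0;1 0.0017 -0.0009 0.024 0 0 0;1 0.0017 -0.0009 0.024 0 0 0")

```text
time: 7.2
position: [656.5, -121.7, 152.6]
ee_rot: [0.684, 0.681, -0.192, 0.176]
wrist_force: [-0.3, -2.1, -3.6]
gripper_width: 31.9
gripper_force: 60.0
```

```bash
python3 - <<'E'
from h import *
from rig import cams,readout
tip=np.array([654.7,-157.9,92]);n=np.array([.026,.499,.866])
go(tip+n*(77-16.5),pose(-n,0.0))
o=[]
for nm,x,y in(('side',350,245),('top',362,165)):
    f=cams.grab_frame(nm);c=cv2.resize(f['pixels'][y:y+40,x:x+40,::-1],(400,400),interpolation=cv2.INTER_CUBIC)
    o.append(np.clip(c*1.5,0,255).astype(np.uint8))
cv2.imwrite('pics/n3.png',np.hstack(o))
E
```

```text
7.2 [ 656.5071 -121.7404  152.6245] z [-0.0235 -0.502  -0.8646] y [ 0.9997 -0.0102 -0.0213] F [-0.2606 -2.0602 -3.6434] w 31.90020550145251 59.99611258506775 j [ 0.0068  0.1403  1.5898 -0.5292  1.4601  0.0843]
[-0.001   0.      0.0101] [0.0025 0.0033 0.0018]
```

View pics/n3.png

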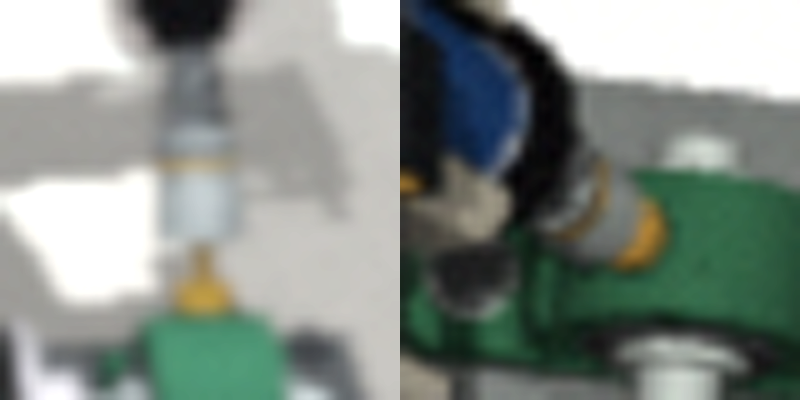

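The head is now inside the mouth: side shows the coupler's end at (200,240), just over the neck, and top shows the coupler covering the head. A small -y force says to shift slightly to -x of the tool.

Emit:
drive_tool(targets="1 -0.001 0 0.001 0 0 0;1 -0.001 0 0.003 0 0 0;1 -0.001 0 0.005 0 0 0;1 -0.001 0 0.007 0 0 0;1 -0.001 0 0.007 0 0 0")

```text
time: 7.8
position: [656.2, -125.8, 146.9]
ee_rot: [0.684, 0.681, -0.192, 0.175]
wrist_force: [1.0, -3.6, -6.2]
gripper_width: 31.5
gripper_force: 60.0
```

Emit:
drive_tool(targets="1 -0.001 0 0.001 0 0 0;1 -0.001 0 0.002 0 0 0;1 -0.001 0 0.003 0 0 0;1 -0.001 0 0.004 0 0 0;1 -0.001 0 0.004 0 0 0")

```text
time: 8.3
position: [656.6, -128.1, 145.5]
ee_rot: [0.684, 0.681, -0.191, 0.176]
wrist_force: [-2.3, 5.9, 4.7]
gripper_width: 31.3
gripper_force: 60.0
```

```bash
python3 - <<'E'
from h import *
from rig import readout
tip=np.array([654.7,-157.9,92]);n=np.array([.026,.499,.866])
go(tip+n*(77-16.5),pose(-n,0.0))
for i in range(1):
  s=readout.state();print(s['wrist_force'],s['wrist_torque'])
E
```

```text
8.3 [ 656.5706 -128.0972  145.5044] z [-0.0221 -0.5013 -0.865 ] y [ 0.9998 -0.0099 -0.0199] F [-2.3296  5.8577  4.7141] w 31.278283857947212 60.00135362148285 j [-0.003   0.1435  1.598  -0.5299  1.4439  0.0819]
[ 0.0009 -0.0003  0.0008] [0.0039 0.0025 0.0013]
[-2.3296  5.8577  4.7141] [ 0.7833  0.6721 -0.2671]
```

Emit:
drive_tool(targets="1 0 -0.0005 0.002 0 0 0;1 0 -0.0005 0.004 0 0 0;1 0 -0.0005 0.006 0 0 0;1 0 -0.0005 0.008 0 0 0;1 0 -0.0005 0.009 0 0 0;1 0 -0.0005 0.009 0 0 0")

```text
time: 8.9
position: [656.3, -132.4, 138.3]
ee_rot: [0.684, 0.681, -0.191, 0.176]
wrist_force: [-2.1, 9.0, 7.2]
gripper_width: 31.3
gripper_force: 60.0
```

```bash
python3 - <<'E'
from h import *
from rig import cams,readout
tip=np.array([654.7,-157.9,92]);n=np.array([.026,.499,.866])
go(tip+n*(77-16.5-12.5),pose(-n,0.0))
o=[]
for nm,x,y in(('side',350,245),('top',362,165)):
    f=cams.grab_frame(nm);c=cv2.resize(f['pixels'][y:y+40,x:x+40,::-1],(400,400),interpolation=cv2.INTER_CUBIC)
    o.append(np.clip(c*1.5,0,255).astype(np.uint8))
cv2.imwrite('pics/n4.png',np.hstack(o))
E
```

```text
8.9 [ 656.2704 -132.3854  138.2924] z [-0.0209 -0.5012 -0.8651] y [ 0.9998 -0.0095 -0.0186] F [-2.1082  8.9579  7.2069] w 31.264844980692022 60.001872181892395 j [-0.0096  0.1465  1.6066 -0.531   1.4293  0.0825]
[ 0.001  -0.0002  0.0049] [0.0051 0.0023 0.0011]
```

View pics/n4.png

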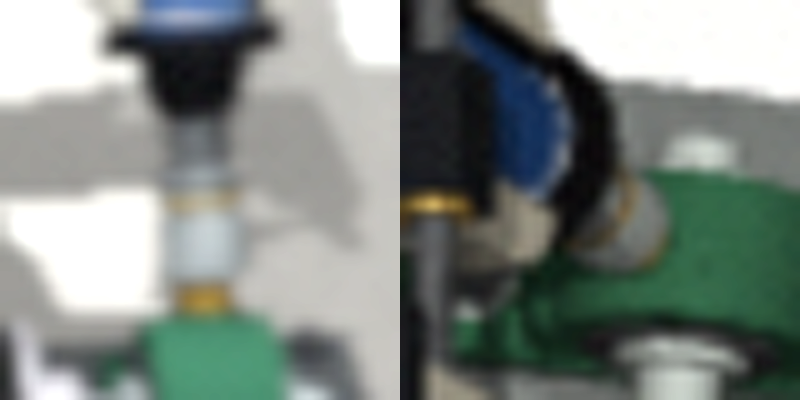

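Side: the mouth (row 280) sits just above the hexagon, so it's snapped on. The visible stem (rows 115-165) is about 12.8 mm of 22 mm, so it's in by about 9 mm, which agrees with about 14 N. I'll push about 4.5 mm more.

Emit:
drive_tool(targets="1 0.0005 -0.0003 0.001 0 0 0;1 0.0005 -0.0003 0.002 0 0 0;1 0.0005 -0.0003 0.003 0 0 0;1 0.0005 -0.0003 0.004 0 0 0;1 0.0005 -0.0003 0.0045 0 0 0;1 0.0005 -0.0003 0.0045 0 0 0;1 0.0005 -0.0003 0.0045 0 0 0;1 0.0005 -0.0003 0.0045 0 0 0")

```text
time: 9.8
position: [656.1, -134.2, 134.8]
ee_rot: [0.684, 0.681, -0.191, 0.177]
wrist_force: [-2.4, 7.7, 10.0]
gripper_width: 31.2
gripper_force: 60.0
```

```bash
python3 - <<'E'
from h import *
from rig import cams,readout
tip=np.array([654.7,-157.9,92]);n=np.array([.026,.499,.866])
go(tip+n*(77-16.5-12.5),pose(-n,0.0))
o=[]
for nm,x,y in(('side',350,245),('top',362,165)):
    f=cams.grab_frame(nm);c=cv2.resize(f['pixels'][y:y+40,x:x+40,::-1],(400,400),interpolation=cv2.INTER_CUBIC)
    o.append(np.clip(c*1.5,0,255).astype(np.uint8))
for i in range(4):
    cams.grab_frame('side');s=readout.state();F=s['wrist_force']+[0,0,3.7];print(F,F@n)
cv2.imwrite('pics/n5.png',np.hstack(o))
E
```

```text
9.8 [ 656.1372 -134.2152  134.7677] z [-0.0201 -0.5015 -0.8649] y [ 0.9998 -0.0093 -0.0178] F [-2.4191  7.7371  9.9754] w 31.21093784285514 60.00226557254791 j [-0.0122  0.1481  1.6109 -0.5321  1.4222  0.0836]
[ 0.0008 -0.0002  0.0009] [0.0059 0.0027 0.0008]
[-2.4444  9.5906 14.1469] 16.973339803454284
[-1.2392  8.5057 13.3409] 15.765351347319115
[-1.4734  8.4654 12.8913] 15.349810254387169
[-0.8109  7.7613 14.6604] 16.547739481655796
```

View pics/n5.png

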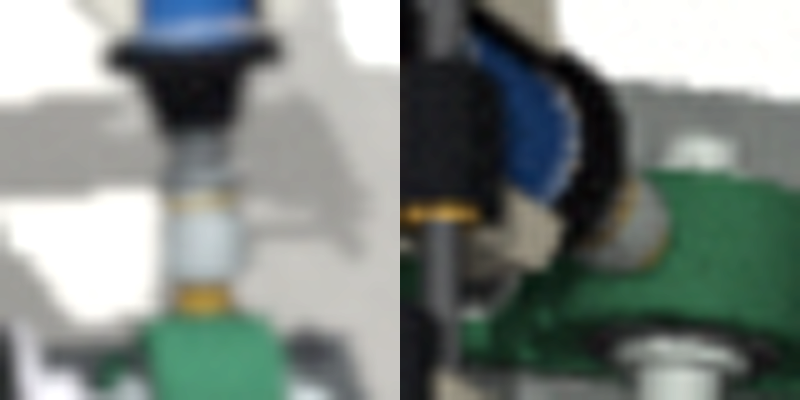

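The coupler hasn't moved on the nipple. The stem is in by about 13-14 mm, from a mean axial force of about 16 N and a visible stem of about 9 mm of 22 mm. The gun is square and steady, so I'm handing in.

```bash
python3 -c "
from rig import job
print(job.job_done())"
```

```text
the job is handed in; nothing more can be done
None
```

I handed the job in at about 10 s with the blue gun still gripped and snapped squarely onto the nipple, its stem pushed in about 13–14 mm (estimated from about 16 N of push and the last picture); no verdict came back.

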